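# Sift the steel mixing balls out of the tipping dispenser

## Robot

A 7-joint arm with a two-finger parallel gripper is mounted at the origin on the work surface. World frame = base frame: x ahead of the robot, y to its left, z up, the work surface at z = 0. Lengths are in m, angles in degrees, forces in N, time in s.
With the tool pointing down it reaches from about 0.375 to 0.925 m from the base axis. Payload 3.1 kg.
Tool frame: the origin (TCP) lies between the finger pads; the fingertips stand 22 mm ahead of it and the grasp point (between the pads) lies 3 mm ahead of it; z points along the fingers, y is the direction in which the jaws open and shut (so a half turn about z gives the same grasp; the last joint's range is limited). The gripper opens to 85 mm and grips with 20 to 120 N. Pads are 22 mm wide; open, the fingers measure 114 mm over their backs; the gripper's body (76 mm by 85 mm) begins 54 mm behind the grasp point. The pads swing forward as they close: fully open they stand 13 mm farther back than shut.
Start: joints at [69.569, 21.939, 2.515, 91.553, -1.026, 66.532, -2.859], TCP at [0.166, -0.628, 0.253] pointing down, gripper open.
Joint ranges: [-149.38, 149.38], [-23.57, 123.04], [-84.95, 90], [0, 143.3], [-89.99, 269.99], [3.08, 112.72], [-163.45, 163.45]. Speed limits (degrees/s): [159.86, 159.86, 180, 180, 180, 180, 180].

## Interface

Orientations are given as [roll, pitch, yaw] about the fixed x, y, z axes, in that order (R = Rz(yaw) Ry(pitch) Rx(roll)).
In Python, from station import arm gives the robot as it stands.
- The arm moves only by the tool send_rows, never from a script. Its arguments are lists of equal length, an entry for each row: "grip": the closure, from 0 (fully open) to 1 (shut); "offset": the shift along the world's x, y, z in cm, a list of three; "yaw": the turn about the world's z in rad. In form: {"grip": [grip, ...], "offset": [[x, y, z], ...], "yaw": [yaw, ...]}. A call has 1 to 20 rows; each row is the pose to reach, as a shift and turn from the pose measured when the call began; what a row does not reach only later rows make up. A row lasts 1/12 s, in which the tool goes at most 41.7 mm and 7.16 degrees, less where a joint would pass 70% of its speed; a pose out of reach is approached as far as the arm can. A call with a gripper value outside its range is refused whole. The fingers move at their own pace and stop on an object; "grip_force" is the grip in N (left out, the last holds). Time passes only in rows, so rows that repeat a pose let the fingers close. It gives the time, the measured TCP pose, the force and the opening at its end, in the units of the state.
- arm.get_obs(): the state, without advancing time (a new reading comes with each control period).
- arm.snapshot(name): name is "side" or "top" or "wrist"; returns the picture (420x560x3 uint8, red, green, blue); there is no depth.
- arm.camera_params(name): a dict with "fx", "fy", "cx", "cy" (pixels), "rvec" (rotation vector, rad) and "tvec" (3), from world to camera coordinates, as OpenCV has them. Camera axes: x right, y down, z forward; pixel columns grow to the right and rows downward; lengths in m; the calibration is good to about 2 mm. A picture is of the moment at which its call begins: read the wrist's pose just before it. camera_params takes no time and is no camera call; for the wrist camera it gives the pose at the moment of the call.
- arm.sign_off(): hands the job in, once; it reports no verdict.
The state is a dict: "time": time; "joint_positions": joint angles; "qd": joint speeds; "tau": joint torques, N m; "position": TCP position; "tcp_rot": TCP orientation; "ft_force": force on the tool from outside, world axes, zero at the start; "ft_torque": the same for the moment, N m; "opening": opening from 0.0 (shut) to 1.0 (fully open).
Only numpy, scipy, OpenCV 4.12 (cv2) and the standard library are available. Lean on these libraries where they do the work, as an engineer would, in place of code of your own. Each camera call takes 0.05 s, during which the arm holds its last target.

## Task

Get all three small steel paint-mixing balls out of the clear tipping dispenser into its wooden tray, while the bigger green glass marble stays inside. First, with the canister upright, swing the long tray about its post until it is fully home against its stop under the outlet, and turn the yellow cap by pushing its lugs until the middle-sized opening sits over the outlet (red lug pointing straight away from the tray post). Then tip the canister fully over by its bar, rocking it if a ball hangs back, let it return upright and let go; leave the glue bottle, the white pot and the brush where they are.

Things in the scene. Friction and masses are not known exactly. Their poses are not given: they have to be found in the camera images.
- stand: Fixed dispenser: blue base plate 190 x 345 x 8 mm. Origin on the table under the upright canister's centre; z up, pours towards -y, +x roughly away from the robot. Canister pivot axis parallel to x, 140 mm up, above the origin, carried by one post at x = 58 to 78 mm (36 wide in y, top 158 mm up). Steel post that carries the tray at (0, -240) mm, top 72 mm up.
- hopper (a joint): Tip angle (rad) of the clear canister (dia 106; upright it spans 94 to 204 mm above the table): 0 upright (stop), grows as its top goes over to the stand's -y, 2.4 fully tipped (stop). A damped spring returns it upright: 2 to 4 N at the bar to start, about 8 N to hold it over. Empties best beyond 2.1. Now and then a steel ball hangs back until the canister is rocked (about 1 rad back, then over again).
- canister_mid (a point): Centre of the canister's inside (95 mm deep, dia 96; moves with it): on its axis, 10 mm above the pivot axis when upright. Inside, a ramp leads to a groove along the -y wall that ends at the outlet: a wide opening in the black lid under the cap, on the -y side.
- bar_mid (a point): Middle of the free, 65 mm long part of the steel tipping bar: round, dia 10, horizontal, parallel to the stand's x, rigid with the canister, on the robot's side. With the canister upright it is at stand (-118, 31, 224.5) mm: 90 mm from the pivot axis, leaning 20 degrees back towards +y. It follows that 90 mm arc over the top towards -y and down as the canister tips.
- cap (a joint): Angle (rad) of the yellow cap (dia 112, 5 thick) about the canister's axis, anticlockwise from above: 0 = middle opening (20 mm deep radially, passes steel balls only) over the outlet; 0.15 off still works. At 2.1 the big opening (43 mm, passes all) is there; the narrow one (7 mm) passes none. Stops at -0.7 and 3.4; starts at 1.2 to 2.6. Stiff (about 2 N at a lug), stays where left.
- cap_top (a point): Centre of the cap's upper face, 209.5 mm above the table when the canister is upright.
- red_lug (a point): Centre of the cap's red lug. Three upright round lugs, dia 10, 24 mm tall (top 233.5 mm above the table), stand 44 mm from the cap's axis, 120 degrees apart: one red, two blue. The red one is opposite the middle opening: at cap angle 0 it points to the stand's +y, at angle q it is turned q anticlockwise from there.
- tray (a joint): Swing angle of the wooden tray about its vertical post in rad: 0 fully home against its stop, under the outlet and along the stand's y axis; grows as the free end swings towards the stand's -x (the robot), up to 0.8. Stiff (about 0.5 N at the free end), stays where it is left.
- tray_in (a point): Centre of the tray's inner floor, 16 mm above the table. Tray: outer 80 wide x 250 long, walls 4 mm thick, underside 12 mm and rim 52 mm above the table; its length is along y of this point, its centre 145 mm from the post axis.
- tray_side (a point): Point on the upper part of the tray's outer long wall on its -x side (40 mm from the tray's centre line, 180 mm from the post axis, 40 mm above the table): push here towards the stand's +x to swing the tray home.
- steel1_center (a point): Centre of a steel ball, diameter 14 mm, 11 g, loose, starts inside the canister.
- steel2_center (a point): Centre of another such steel ball.
- steel3_center (a point): Centre of the third steel ball.
- marble_center (a point): Centre of the green glass marble, diameter 24 mm, 18 g, loose inside the canister; must stay there.
- glue: Bystander: white glue bottle, diameter 60, 170 mm tall, standing on the table; origin at the centre of its underside.
- pot: Bystander: white plastic pot, diameter 84, 50 mm tall; origin at the centre of its underside.
- brush: Bystander: paint brush 200 mm long lying on the table; origin under its middle.

How it is judged (in metres and radians):
On the way, in this order (a step that is already met when the one before it is completed fails the run):
1. canister upright, tray home under the outlet, middle opening of the cap set over the outlet (value of joint tray below 0.06 rad and value of joint cap between -0.15 and 0.15 rad and value of joint hopper below 0.1 rad), for 0.2 s.
2. canister tipped over with the tray home and the middle opening set (value of joint tray below 0.06 rad and value of joint cap between -0.15 and 0.15 rad and value of joint hopper above 2 rad), for 0.2 s.
At the end, for the whole second after the job is handed in: All three steel balls lie in the tray below its rim, the marble is inside the canister, the canister is back upright (within 0.1 rad), the tray is home (within 0.06 rad of its stop) and the cap within 0.15 rad of the middle opening's setting (all of step 1 and x of steel1_center in the frame of tray_in between -0.037 and 0.037 m and y of steel1_center in the frame of tray_in between -0.12 and 0.12 m and z of each of steel1_center, steel2_center, steel3_center in the frame of tray_in below 0.03 m and x of steel2_center in the frame of tray_in between -0.037 and 0.037 m and y of steel2_center in the frame of tray_in between -0.12 and 0.12 m and x of steel3_center in the frame of tray_in between -0.037 and 0.037 m and y of steel3_center in the frame of tray_in between -0.12 and 0.12 m and distance between marble_center and canister_mid below 0.066 m); the robot touches nothing.
It fails at once if the marble left the canister (distance between marble_center and canister_mid above 0.085 m).
It fails at once if the glue bottle, pot or brush was shifted by more than 30 mm (distance of any of glue, pot, brush from where it was at the start of the episode above 0.03 m).
It also fails if it takes over 72 s, if anything falls off the work surface, if the arm or the gripper's body presses on something with over 40 N, if the wrist force passes 120 N, or if a joint passes its speed limit or range.

## Working session

There is one attempt and no reset: what is moved stays moved. The work goes in short steps, Python scripts to look and compute and a tool call to move; the robot and the scene stay as the last step left them, time stands still between calls to the robot, and variables do not carry over. Pictures are saved under pics/ and viewed, and the job is handed in when it is done.

Besides the shell and the picture viewer there is one more tool, called after "Call:" as name([rows], argument=value, ...), one row to a line, values as JSON. send_rows: Moves the arm, as the interface text tells. Its arguments: {"type":"object","properties":{"grip":{"type":"array"},"offset":{"type":"array"},"yaw":{"type":"array"},"grip_force":{"type":"number"}},"required":["grip","offset","yaw"]}

```bash
ls; mkdir -p pics; python3 - <<'E'
from station import arm
import cv2
print(arm.get_obs())
for n in ["side","top","wrist"]:
    p=arm.camera_params(n); print(n,p)
    cv2.imwrite(f"pics/{n}0.png",arm.snapshot(n)[:,:,::-1])
E
```

```text
pics
{'time': 0.0, 'joint_positions': array([69.56780389, 21.9927653 ,  2.51180929, 91.65064042, -1.02581073,
       66.53364522, -2.85999387]), 'qd': array([-0.04406436, -0.0396189 , -0.03463587,  0.01037718,  0.02820546,
        0.03297779,  0.03844926]), 'tau': array([ 1.19627614e-05, -4.33465362e+01,  1.02456808e+00, -2.49516428e+01,
        1.05193173e-02,  1.12624402e-02, -1.72743620e-05]), 'position': array([ 0.16611483, -0.62747404,  0.25186541]), 'tcp_rot': array([-1.79845661e+02,  8.24158973e-03,  1.48319133e+01]), 'ft_force': array([ 0.03453208,  0.61061362, -0.66423336]), 'ft_torque': array([ 0.02440126,  0.00159072, -0.03755617]), 'opening': 1.0010814695702646}
side {'fx': 460.8329284230007, 'fy': 460.8329284230007, 'cx': 281.9314802203364, 'cy': 203.7552809205032, 'rvec': array([ 0.55340485, -2.55913569,  1.32871365]), 'tvec': array([0.54704282, 0.26689324, 1.1807446 ])}
top {'fx': 512.7390236742044, 'fy': 512.7390236742044, 'cx': 281.80051831622376, 'cy': 209.84557018918582, 'rvec': array([ 2.14287474, -2.16065502,  0.14912446]), 'tvec': array([0.02965567, 0.61209222, 1.44609011])}
wrist {'fx': 370.70472797725415, 'fy': 370.70472797725415, 'cx': 279.9332087752392, 'cy': 212.61100540441333, 'rvec': array([-2.31449738,  1.78139381,  0.24184856]), 'tvec': array([-0.64923753, -0.0342297 ,  0.37729599])}
```

View pics/side0.png

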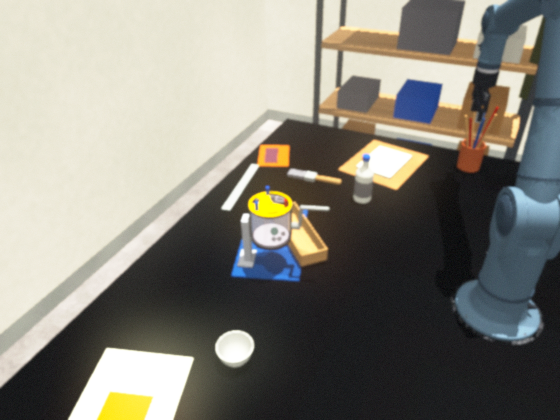

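View pics/top0.png

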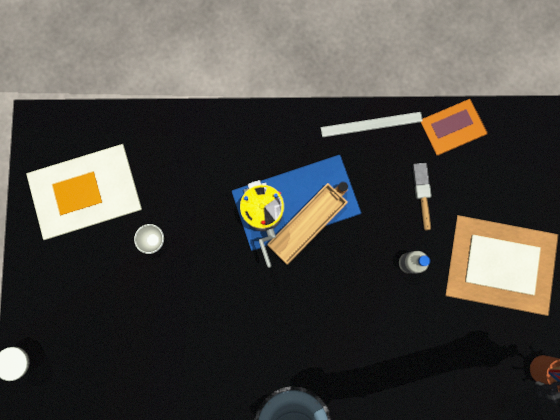

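View pics/wrist0.png

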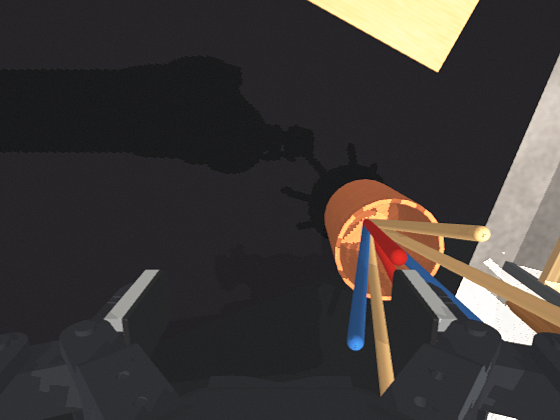

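```bash
cat > h.py <<'E'
import numpy as np, cv2
def pix2w(p,uv,z):
    R,_=cv2.Rodrigues(np.array(p['rvec']));t=np.array(p['tvec'])
    d=R.T@np.array([(uv[0]-p['cx'])/p['fx'],(uv[1]-p['cy'])/p['fy'],1.]);c=-R.T@t
    return c+d*(z-c[2])/d[2]
def w2pix(p,X):
    K=np.array([[p['fx'],0,p['cx']],[0,p['fy'],p['cy']],[0,0,1.]])
    return cv2.projectPoints(np.array(X,float).reshape(-1,3),np.array(p['rvec']),np.array(p['tvec']),K,None)[0].reshape(-1,2)
E
python3 - <<'E'
from station import arm
from h import *
im=cv2.imread('pics/top0.png')
c=im[140:280,220:370]; cv2.imwrite('pics/topc.png',cv2.resize(c,None,fx=4,fy=4,interpolation=cv2.INTER_CUBIC))
im=cv2.imread('pics/side0.png')
c=im[170:290,220:340]; cv2.imwrite('pics/sidec.png',cv2.resize(c,None,fx=5,fy=5,interpolation=cv2.INTER_CUBIC))
E
```

```text
(no output)
```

View pics/topc.png

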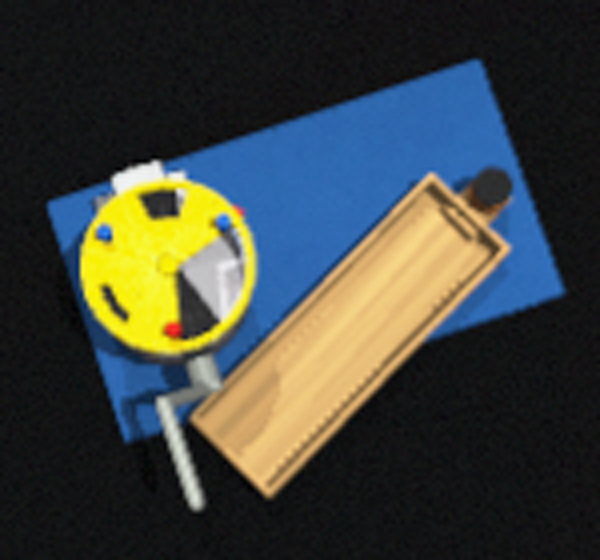

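View pics/sidec.png

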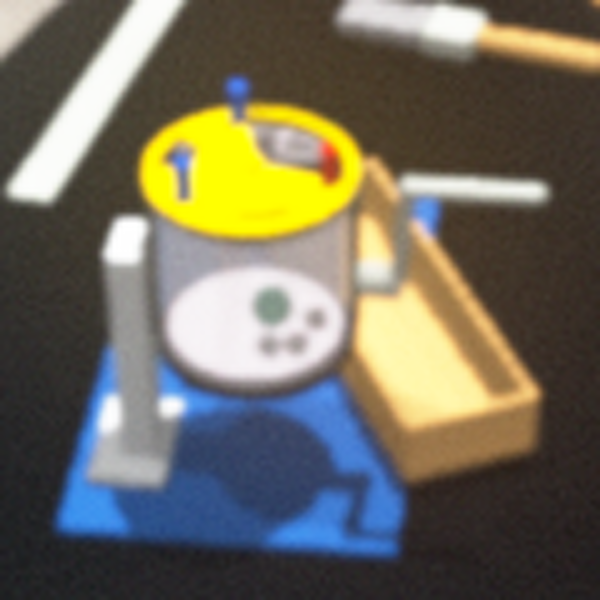

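```bash
python3 - <<'E'
from station import arm
from h import *
p=arm.camera_params("top")
f=lambda u,v,z: pix2w(p,(u/4+220-.375,v/4+140-.375),z)
post=f(491,187,.072);cap=f(168,268,.2095)
C=[f(*a,.008) for a in [(478,60),(565,295),(125,440),(48,203)]]
print('post',post,'cap',cap); print(*C,sep='\n')
L=[f(104,232,.2335),f(223,222,.2335),f(173,328,.2335)]
print('lugs',*L,np.mean(L,axis=0))
d=cap-post; print('+y dir deg',np.degrees(np.arctan2(d[1],d[0])),np.linalg.norm(d[:2]))
for a,b in [(0,3),(1,2)]:
  e=C[b]-C[a];print(np.degrees(np.arctan2(e[1],e[0])),np.linalg.norm(e))
for a,b in [(1,0),(2,3)]:
  e=C[b]-C[a];print(np.degrees(np.arctan2(e[1],e[0]))+90,np.linalg.norm(e))
m=np.mean(L,axis=0)
for l in L: e=l-m; print('lug',np.degrees(np.arctan2(e[1],e[0])),np.linalg.norm(e))
print('tray corners',[f(*a,.052) for a in [(432,173),(511,245),(270,497),(190,420)]])
print('bar', f(165,402,.2245),f(198,505,.2245))
print('bystanders', pix2w(p,(149,239),0), pix2w(p,(418,262),.1), pix2w(p,(424,195),0))
E
```

```text
post [ 0.67452408 -0.14916982  0.072     ] cap [0.59810179 0.07689751 0.2095    ]
[ 0.7834819  -0.14962582  0.008     ]
[ 0.60446612 -0.20994195  0.008     ]
[0.49977706 0.11630932 0.008     ]
[0.67679551 0.17370041 0.008     ]
lugs [0.61800328 0.11645264 0.2335    ] [0.62380724 0.04107752 0.2335    ] [0.55649328 0.07297916 0.2335    ] [0.5994346  0.07683644 0.2335    ]
+y dir deg 108.67787683775964 0.2386353008785853
108.26108933681653 0.34047295710284603
107.79064320063245 0.34263638000360824
108.62031410459558 0.1889039038354307
107.96319501215243 0.1860894074233384
lug 64.88684471901338 0.04375201617109546
lug -55.722355105767505 0.04327500367616032
lug -174.86708182561878 0.043114213508780905
tray corners [array([ 0.68885086, -0.10905858,  0.052     ]), array([ 0.63552486, -0.16503994,  0.052     ]), array([0.45588131, 0.01079628, 0.052     ]), array([0.51103514, 0.06735891, 0.052     ])]
bar [0.51062581 0.07849085 0.2245    ] [0.44588581 0.05801379 0.2245    ]
bystanders [0.53415613 0.41825202 0.        ] [ 0.45651812 -0.34855518  0.1       ] [ 0.65947551 -0.40206979  0.        ]
```

Call:
send_rows([
  [0, 0, 3],
  [0, 0, 6],
  [0, 0, 8],
  [36.9, 49.8, 8],
  [36.9, 49.8, 8],
  [36.9, 49.8, 8],
  [36.9, 49.8, 8],
  [36.9, 49.8, 8],
  [36.9, 49.8, 8],
  [36.9, 49.8, 8],
  [36.9, 49.8, 8],
  [36.9, 49.8, 8],
  [36.9, 49.8, 8],
  [36.9, 49.8, 8],
  [36.9, 49.8, 8],
  [36.9, 49.8, 8],
  [36.9, 49.8, 8],
  [36.9, 49.8, 8],
  [36.9, 49.8, 8],
  [36.9, 49.8, 8],
], grip=[0, 0, 0, 1, 1, 1, 1, 1, 1, 1, 1, 1, 1, 1, 1, 1, 1, 1, 1, 1], yaw=[0, 0, 0, 0, 0, 0, 0, 0.06, 0.06, 0.06, 0.06, 0.06, 0.06, 0.06, 0.06, 0.06, 0.06, 0.06, 0.06, 0.06])

```text
time: 1.82
position: [0.5362, -0.126, 0.3318]
tcp_rot: [-179.8, 0.0, 18.7]
ft_force: [-0.7, -0.2, -0.6]
opening: -0.003
```

```bash
python3 - <<'E'
from station import arm
from h import *
p=arm.camera_params("wrist")
im=arm.snapshot("wrist")[:,:,::-1].copy()
o=np.array([.599,.077]);a=np.radians(18.3);R=np.array([[np.cos(a),-np.sin(a)],[np.sin(a),np.cos(a)]])
def W(x,y,z): return np.r_[o+R@np.array([x,y])/1000,z/1000]
pts=[W(0,0,209.5),W(-118,31,224.5),W(0,-240,72)]+[W(44*np.cos(np.radians(d-18.3)),44*np.sin(np.radians(d-18.3)),233.5) for d in(64.9,-55.7,185.1)]
for u in w2pix(p,pts): cv2.circle(im,tuple(int(v) for v in u),3,(255,0,255),1); print(u)
cv2.imwrite("pics/w1.png",im)
Rm,_=cv2.Rodrigues(p['rvec']);print(-Rm.T@p['tvec'])
E
```

```text
[-12.25548237   9.24730909]
[-41.47994297 208.82077121]
[351.75430815  49.25691266]
[-123.66564844  -69.99791866]
[ 29.20777428 -28.41514443]
[-47.53341594  82.93036318]
[ 0.59957855 -0.1054075   0.45164625]
```

View pics/w1.png

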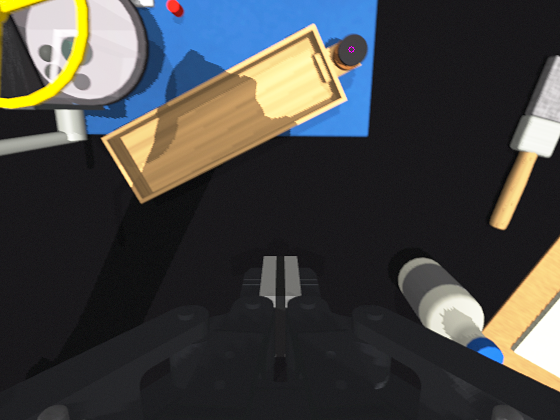

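Call:
send_rows([
  [0, 0, -4],
  [0, 0, -8],
  [0, 0, -12],
  [0, 0, -16],
  [0, 0, -20],
  [0, 0, -24],
  [0, 0, -27.5],
  [0, 0, -27.5],
  [0.5, 0.6, -27.5],
  [1, 1.2, -27.5],
  [1.5, 1.9, -27.5],
  [2, 2.5, -27.5],
  [2.5, 3.1, -27.5],
  [3, 3.7, -27.5],
  [3.4, 4.3, -27.5],
  [3.8, 4.9, -27.5],
  [4.2, 5.4, -27.5],
  [4.6, 6.0, -27.5],
  [5.0, 6.4, -27.5],
  [5.0, 6.4, -27.5],
], grip=[1, 1, 1, 1, 1, 1, 1, 1, 1, 1, 1, 1, 1, 1, 1, 1, 1, 1, 1, 1], yaw=[0, 0, 0, 0, 0, 0, 0, 0, 0, 0, 0, 0, 0, 0, 0, 0, 0, 0, 0, 0])

```text
time: 3.53
position: [0.5863, -0.0628, 0.0567]
tcp_rot: [-179.8, -0.0, 18.5]
ft_force: [0.2, 0.9, -0.1]
opening: -0.001
```

Call:
send_rows([
  [0.2, 0.07, 0],
  [0.4, 0.13, 0],
  [0.6, 0.2, 0],
  [0.7, 0.23, 0],
  [0.7, 0.23, 0],
], grip=[1, 1, 1, 1, 1], yaw=[0, 0, 0, 0, 0])

```text
time: 3.95
position: [0.592, -0.0605, 0.0563]
tcp_rot: [-179.7, 0.1, 18.5]
ft_force: [-3.7, 0.7, 2.0]
opening: 0.004
```

```bash
cat >> h.py <<'E'
def top(arm,name,box=(220,140,370,280),f=4):
    im=arm.snapshot("top")[:,:,::-1]
    cv2.imwrite(f"pics/{name}.png",cv2.resize(im[box[1]:box[3],box[0]:box[2]],None,fx=f,fy=f,interpolation=cv2.INTER_CUBIC))
E
python3 -c "
from station import arm
from h import *
top(arm,'t2')"
```

```text
(no output)
```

View pics/t2.png

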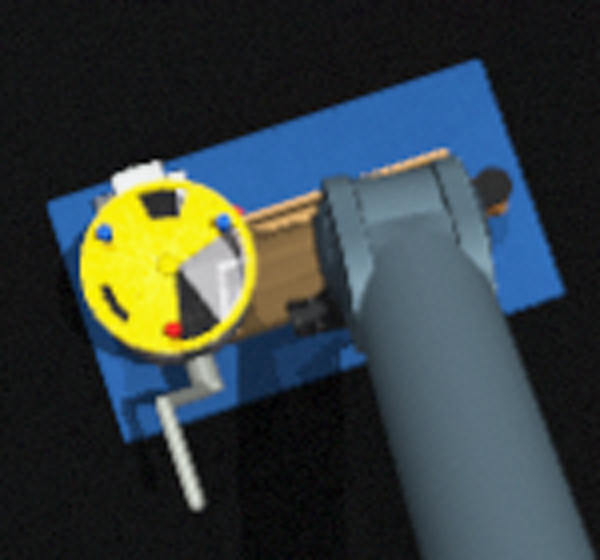

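Call:
send_rows([
  [0.2, 0.07, 0],
  [0.4, 0.13, 0],
  [0.6, 0.2, 0],
  [0.6, 0.2, 0],
  [0.6, 0.2, 0],
], grip=[1, 1, 1, 1, 1], yaw=[0, 0, 0, 0, 0])

```text
time: 4.42
position: [0.5923, -0.0608, 0.0555]
tcp_rot: [-179.7, 0.9, 18.4]
ft_force: [-12.4, -2.2, 8.9]
opening: -0.001
```

Call:
send_rows([
  [-2, -1, 0],
  [-4, -3, 1],
  [-4, -3, 5],
  [-4, -3, 9],
  [-4, -3, 13],
  [-4, -3, 17],
  [-4, -3, 21],
  [-4, -3, 25],
  [-4, -3, 26],
  [-3.2, 0, 26],
  [-3.2, 4, 26],
  [-3.2, 7, 26],
  [-3.2, 11.1, 26],
  [-3.2, 11.1, 26],
  [-3.2, 11.1, 26],
  [-3.2, 11.1, 26],
  [-3.2, 11.1, 26],
  [-3.2, 11.1, 26],
  [-3.2, 11.1, 26],
  [-3.2, 11.1, 26],
], grip=[1, 1, 1, 1, 1, 1, 1, 1, 1, 1, 1, 1, 1, 1, 1, 1, 1, 1, 1, 1], yaw=[0, 0, 0, 0, 0.1, 0.2, 0.3, 0.4, 0.5, 0.6, 0.7, 0.8, 0.9, 1.0, 1.1, 1.2, 1.3, 1.4, 1.51, 1.51])

```text
time: 6.08
position: [0.5615, 0.0502, 0.3161]
tcp_rot: [-179.9, 0.9, 105.0]
ft_force: [-0.6, -0.4, -0.8]
opening: 0.003
```

```bash
python3 - <<'E'
from station import arm
from h import *
p=arm.camera_params("wrist")
im=arm.snapshot("wrist")[:,:,::-1].copy()
o=np.array([.599,.077]);a=np.radians(18.3);R=np.array([[np.cos(a),-np.sin(a)],[np.sin(a),np.cos(a)]])
def W(x,y,z): return np.r_[o+R@np.array([x,y])/1000,z/1000]
pts=[W(0,0,209.5),W(-118,31,224.5),W(0,-240,72)]+[W(44*np.cos(np.radians(d-18.3)),44*np.sin(np.radians(d-18.3)),233.5) for d in(64.9,-55.7,185.1)]
for u in w2pix(p,pts): cv2.circle(im,tuple(int(v) for v in u),3,(255,0,255),1); print(u)
cv2.imwrite("pics/w3.png",im); top(arm,'t3')
E
```

```text
[349.85843884 191.56134756]
[145.60743598 155.82173695]
[329.6698944  366.38023125]
[414.19863748 140.32590098]
[377.97938232 269.18845731]
[280.19669221 187.98850544]
```

View pics/w3.png

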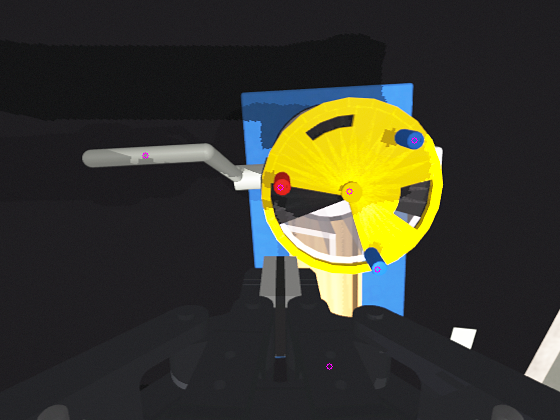

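View pics/t3.png

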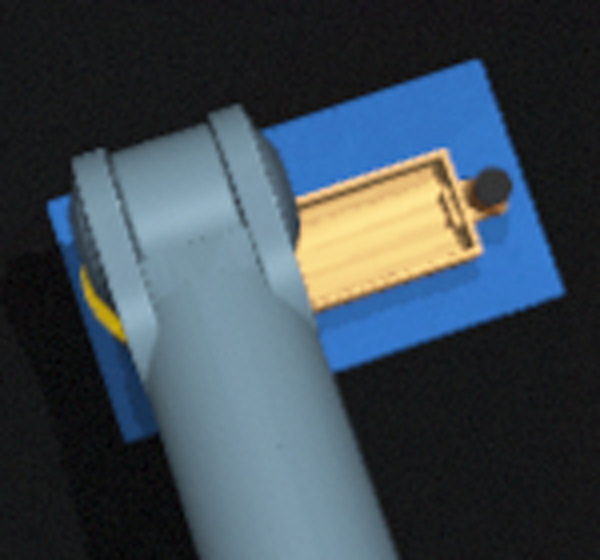

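```bash
python3 - <<'E'
from h import *
C=np.array([.599,.077]);P0=np.array([.5615,.0502])
for ph in list(np.arange(190,113,-5))+[113,111]:
    f=np.radians(ph);P=C+.044*np.array([np.cos(f),np.sin(f)])+.016*np.array([-np.sin(f),np.cos(f)])
    print(ph,np.round((P-P0)*100,1),round(np.radians(ph-90-105),2))
E
```

```text
190 [-0.3  0.3] -0.09
185 [-0.5  0.7] -0.17
180 [-0.7  1.1] -0.26
175 [-0.8  1.5] -0.35
170 [-0.9  1.9] -0.44
165 [-0.9  2.3] -0.52
160 [-0.9  2.7] -0.61
155 [-0.9  3.1] -0.7
150 [-0.9  3.5] -0.79
145 [-0.8  3.9] -0.87
140 [-0.6  4.3] -0.96
135 [-0.5  4.7] -1.05
130 [-0.3  5. ] -1.13
125 [-0.1  5.4] -1.22
120 [0.2 5.7] -1.31
115 [0.4 6. ] -1.4
113 [0.6 6.1] -1.43
111 [0.7 6.2] -1.47
```

Call:
send_rows([
  [0, 0, -3],
  [0, 0, -6],
  [0, 0, -7.7],
  [0, 0, -7.7],
  [0, 0, -7.7],
  [0, 0, -7.7],
], grip=[1, 1, 1, 1, 1, 1], yaw=[0, 0, 0, 0, 0, 0])

```text
time: 6.68
position: [0.5624, 0.0504, 0.2405]
tcp_rot: [-180.0, 0.9, 104.7]
ft_force: [0.0, -0.3, 1.3]
opening: -0.001
```

Call:
send_rows([
  [-0.4, 0.3, 0],
  [-0.6, 0.7, 0],
  [-0.8, 1.1, 0],
  [-0.9, 1.5, 0],
  [-1.0, 1.9, 0],
  [-1.0, 2.3, 0],
  [-1.0, 2.7, 0],
  [-1.0, 3.1, 0],
  [-1.0, 3.5, 0],
  [-0.9, 3.9, 0],
  [-0.7, 4.3, 0],
  [-0.6, 4.7, 0],
  [-0.4, 5.0, 0],
  [-0.2, 5.4, 0],
  [0.1, 5.7, 0],
  [0.3, 6.0, 0],
  [0.5, 6.1, 0],
  [0.6, 6.2, 0],
  [0.6, 6.2, 0],
  [0.6, 6.2, 0],
], grip=[1, 1, 1, 1, 1, 1, 1, 1, 1, 1, 1, 1, 1, 1, 1, 1, 1, 1, 1, 1], yaw=[-0.09, -0.17, -0.26, -0.35, -0.44, -0.52, -0.61, -0.7, -0.79, -0.87, -0.96, -1.05, -1.13, -1.22, -1.31, -1.4, -1.43, -1.47, -1.47, -1.47])

```text
time: 8.35
position: [0.5695, 0.113, 0.2424]
tcp_rot: [180.0, 0.7, 20.5]
ft_force: [0.4, -0.1, 0.2]
opening: -0.001
```

```bash
python3 - <<'E'
from station import arm
from h import *
p=arm.camera_params("wrist")
im=arm.snapshot("wrist")[:,:,::-1].copy()
o=np.array([.599,.077]);a=np.radians(18.3);R=np.array([[np.cos(a),-np.sin(a)],[np.sin(a),np.cos(a)]])
def W(x,y,z): return np.r_[o+R@np.array([x,y])/1000,z/1000]
pts=[W(0,0,209.5),W(-118,31,224.5)]+[W(44*np.cos(np.radians(d)),44*np.sin(np.radians(d)),233.5) for d in(90,210,330)]
for u in w2pix(p,pts): cv2.circle(im,tuple(int(v) for v in u),3,(255,0,255),1); print(u)
cv2.imwrite("pics/w4.png",im)
E
```

```text
[380.3581914  233.50145547]
[296.68236618 472.88738162]
[278.88414631 250.69982304]
[439.97204425 345.16165131]
[474.9263384  154.16247555]
```

View pics/w4.png

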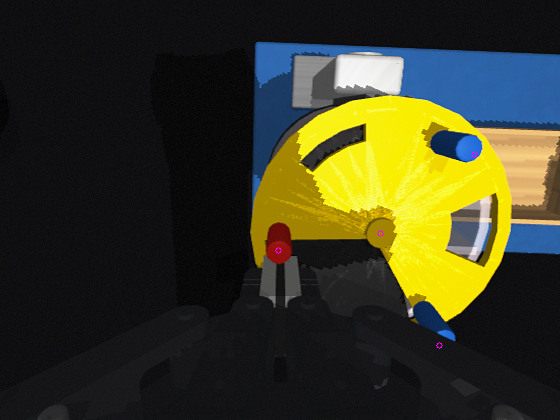

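Call:
send_rows([
  [0.1, 0.03, 0],
  [0.2, 0.06, 0],
  [0.25, 0.08, 0],
  [0.25, 0.08, 0],
  [0.25, 0.08, 0],
], grip=[1, 1, 1, 1, 1], yaw=[-0.02, -0.04, -0.04, -0.04, -0.04])

```text
time: 8.82
position: [0.572, 0.1139, 0.2422]
tcp_rot: [180.0, 0.7, 18.2]
ft_force: [-0.4, 0.3, -0.4]
opening: -0.004
```

```bash
python3 - <<'E'
from station import arm
from h import *
p=arm.camera_params("wrist")
im=arm.snapshot("wrist")[:,:,::-1].copy()
o=np.array([.599,.077]);a=np.radians(18.3);R=np.array([[np.cos(a),-np.sin(a)],[np.sin(a),np.cos(a)]])
def W(x,y,z): return np.r_[o+R@np.array([x,y])/1000,z/1000]
pts=[W(0,0,209.5),W(-118,31,224.5)]+[W(44*np.cos(np.radians(d)),44*np.sin(np.radians(d)),233.5) for d in(90,210,330)]
for u in w2pix(p,pts): cv2.circle(im,tuple(int(v) for v in u),3,(255,0,255),1); print(u)
cv2.imwrite("pics/w5.png",im)
E
```

```text
[379.09778687 235.72869866]
[305.21096051 476.85569957]
[277.38675792 257.65366056]
[442.63729217 345.68687759]
[469.26843962 154.38965978]
```

View pics/w5.png

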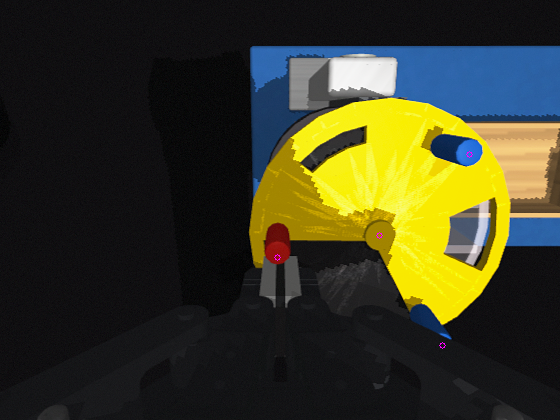

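Call:
send_rows([
  [0.1, 0.03, 0],
  [0.2, 0.06, 0],
  [0.2, 0.06, 0],
  [-0.6, -0.2, 0],
  [-1, -0.3, 0],
  [-1, -0.3, 4],
  [-1, -0.3, 7.5],
  [-4, -2, 7.5],
  [-7, -3.5, 7.5],
  [-10, -5, 7.5],
  [-11, -5, 7.5],
  [-11, -5, 7.5],
  [-11, -5, 7.5],
  [-11, -5, 7.5],
], grip=[1, 1, 1, 1, 1, 1, 1, 0.3, 0, 0, 0, 0, 0, 0], yaw=[0, 0, 0, 0, 0, 0, 0, 0, 0, 0, 0, 0, 0, 0])

```text
time: 10.03
position: [0.463, 0.0644, 0.3176]
tcp_rot: [180.0, 0.6, 18.3]
ft_force: [-0.4, -0.5, 0.2]
opening: 0.975
```

```bash
python3 - <<'E'
from station import arm
from h import *
p=arm.camera_params("wrist")
im=arm.snapshot("wrist")[:,:,::-1].copy()
o=np.array([.599,.077]);a=np.radians(18.3);R=np.array([[np.cos(a),-np.sin(a)],[np.sin(a),np.cos(a)]])
def W(x,y,z): return np.r_[o+R@np.array([x,y])/1000,z/1000]
pts=[W(0,0,209.5),W(-118,31,224.5),W(-134,31,224.5)]+[W(44*np.cos(np.radians(d)),44*np.sin(np.radians(d)),233.5) for d in(90,210,330)]
for u in w2pix(p,pts): cv2.circle(im,tuple(int(v) for v in u),3,(255,0,255),1); print(u)
cv2.imwrite("pics/w6.png",im);top(arm,'t6')
E
```

```text
[335.43179586 -18.44927277]
[278.49522695 199.98374409]
[278.54478045 225.80825339]
[250.84337891 -34.67658872]
[382.63438402  51.25224383]
[ 395.36131256 -131.49861047]
```

View pics/w6.png

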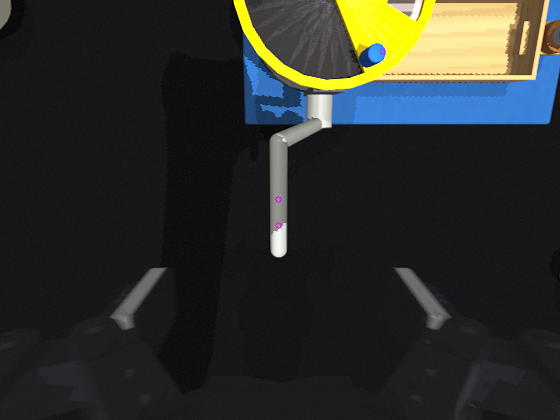

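View pics/t6.png

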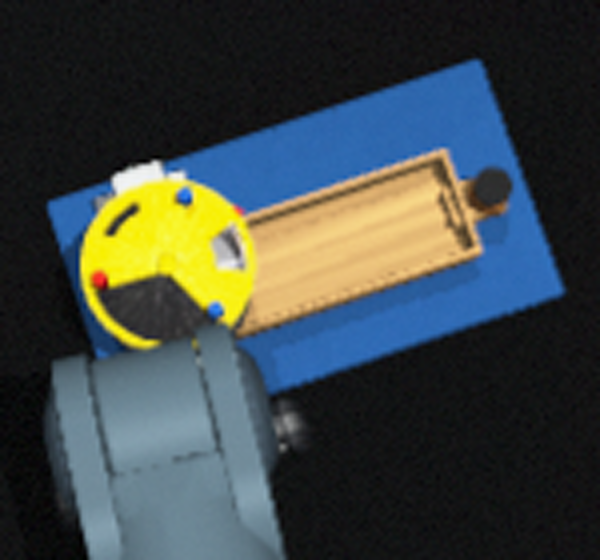

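```bash
python3 - <<'E'
from station import arm
from h import *
p=arm.camera_params("top")
f=lambda u,v,z: pix2w(p,(u/4+220-.375,v/4+140-.375),z)
L=[f(100,280,.2335),f(184,196,.2335),f(215,310,.2335)];m=np.mean(L,axis=0);print(m)
for l,d in zip(L,(108.3,-11.7,228.3)): e=l-m; print(np.degrees(np.arctan2(e[1],e[0])),d)
q=[f(*a,.052) for a in [(445,150),(481,252),(235,332)]]
e=q[2]-q[1];print('tray',np.degrees(np.arctan2(e[1],e[0])))
e=q[1]-q[0];print('tray',np.degrees(np.arctan2(e[1],e[0]))+270)
E
```

```text
[0.59858708 0.07704848 0.2335    ]
105.01786886131535 108.3
-15.051367166882034 -11.7
-135.32162318423244 228.3
tray 107.64905734983228
tray 107.973724319918
```

Call:
send_rows([
  [0, 0, -3],
  [0, 0, -6],
  [0, 0, -8],
  [0, 0, -9],
  [0, 0, -9],
  [0, 0, -9],
  [0, 0, -9],
  [0, 0, -9],
  [0, 0, -9],
  [0, 0, -9],
  [0, 0, -9],
  [0, 0, -9],
  [0, 0, -9],
  [0, 0, -9],
  [0, 0, -9],
  [0, 0, -9],
], grip=[0, 0, 0, 0, 0, 0, 0.5, 0.8, 1, 1, 1, 1, 1, 1, 1, 1], yaw=[0, 0, 0, 0, 0, 0, 0, 0, 0, 0, 0, 0, 0, 0, 0, 0], grip_force=40)

```text
time: 11.47
position: [0.4631, 0.0653, 0.2276]
tcp_rot: [-179.9, 0.6, 18.3]
ft_force: [-1.4, 2.2, 3.6]
opening: 0.098
```

```bash
python3 - <<'E'
import numpy as np
ey=np.array([-.314,.949])
for t in list(range(0,132,6))+[132,135,137]:
    a=np.radians(t-20);y=-9*np.sin(a)-3.078;z=9*np.cos(a)-8.457
    print(t,np.round(np.r_[ey*y,z],1).tolist())
E
```

```text
0 [-0.0, 0.0, 0.0]
6 [0.3, -0.9, 0.3]
12 [0.6, -1.7, 0.5]
18 [0.9, -2.6, 0.5]
24 [1.2, -3.5, 0.5]
30 [1.5, -4.4, 0.4]
36 [1.7, -5.3, 0.2]
42 [2.0, -6.1, -0.1]
48 [2.3, -6.9, -0.5]
54 [2.5, -7.7, -1.0]
60 [2.8, -8.4, -1.6]
66 [3.0, -9.1, -2.2]
72 [3.2, -9.7, -2.9]
78 [3.4, -10.2, -3.7]
84 [3.5, -10.6, -4.5]
90 [3.6, -10.9, -5.4]
96 [3.7, -11.2, -6.3]
102 [3.8, -11.4, -7.2]
108 [3.8, -11.5, -8.1]
114 [3.8, -11.4, -9.1]
120 [3.7, -11.3, -10.0]
126 [3.7, -11.1, -10.9]
132 [3.6, -10.8, -11.8]
135 [3.5, -10.7, -12.3]
137 [3.5, -10.5, -12.5]
```

Call:
send_rows([
  [0.3, -0.9, 0.3],
  [0.6, -1.7, 0.5],
  [0.9, -2.6, 0.5],
  [1.2, -3.5, 0.5],
  [1.5, -4.4, 0.4],
  [1.7, -5.3, 0.2],
  [2.0, -6.1, -0.1],
  [2.3, -6.9, -0.5],
  [2.5, -7.7, -1.0],
  [2.8, -8.4, -1.6],
], grip=[1, 1, 1, 1, 1, 1, 1, 1, 1, 1], yaw=[0, 0, 0, 0, 0, 0, 0, 0, 0, 0])

```text
time: 12.3
position: [0.4906, -0.0168, 0.2127]
tcp_rot: [-179.8, 0.7, 18.4]
ft_force: [-5.7, 2.4, 8.8]
opening: 0.097
```

Call:
send_rows([
  [0.2, -0.9, -0.7],
  [0.4, -1.5, -1.4],
  [0.6, -2.0, -2.2],
  [0.7, -2.4, -3.0],
  [0.8, -2.7, -3.9],
  [0.9, -3.0, -4.8],
  [1.0, -3.2, -5.7],
  [1.0, -3.3, -6.6],
  [1.0, -3.2, -7.6],
  [0.9, -3.1, -8.5],
  [0.9, -2.9, -9.4],
  [0.8, -2.6, -10.3],
  [0.7, -2.5, -10.8],
  [0.7, -2.5, -10.8],
  [0.7, -2.5, -10.8],
  [0.7, -2.5, -10.8],
  [0.7, -2.5, -10.8],
  [0.7, -2.5, -10.8],
  [0.7, -2.5, -10.8],
  [0.7, -2.5, -10.8],
], grip=[1, 1, 1, 1, 1, 1, 1, 1, 1, 1, 1, 1, 1, 1, 1, 1, 1, 1, 1, 1], yaw=[0, 0, 0, 0, 0, 0, 0, 0, 0, 0, 0, 0, 0, 0, 0, 0, 0, 0, 0, 0])

```text
time: 13.97
position: [0.4998, -0.0446, 0.1062]
tcp_rot: [180.0, 0.5, 18.3]
ft_force: [0.1, -3.0, 7.4]
opening: 0.095
```

```bash
python3 - <<'E'
from station import arm
from h import *
im=arm.snapshot("wrist")[:,:,::-1]; cv2.imwrite("pics/w7.png",im);top(arm,'t7')
im=arm.snapshot("side")[:,:,::-1]; cv2.imwrite('pics/s7.png',cv2.resize(im[150:290,220:360],None,fx=4,fy=4,interpolation=cv2.INTER_CUBIC))
E
```

```text
(no output)
```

View pics/w7.png

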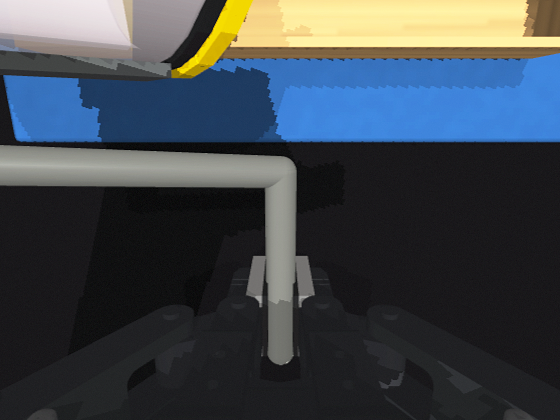

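View pics/t7.png

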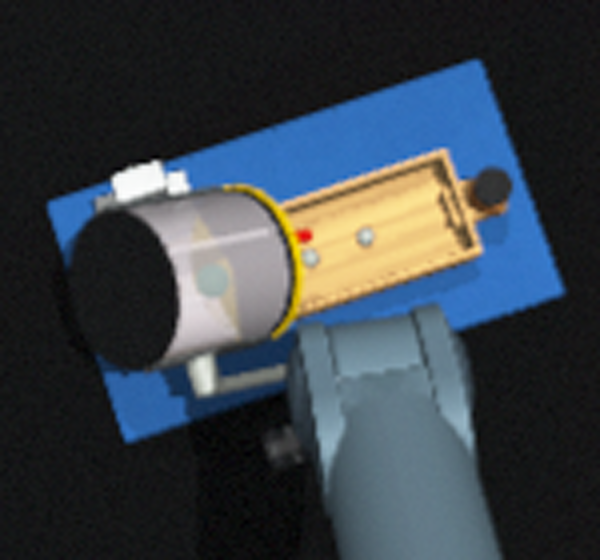

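View pics/s7.png

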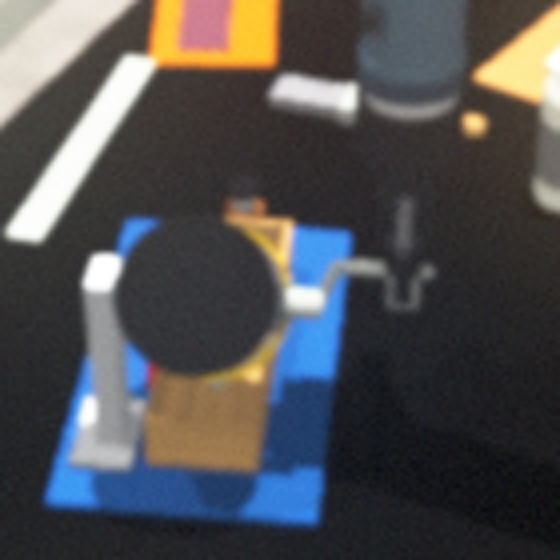

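Call:
send_rows([
  [0.2, -0.4, 1.2],
  [0.2, -0.6, 2.1],
  [0.3, -0.8, 4.0],
  [0.2, -0.5, 5.8],
  [0, 0.1, 7.6],
  [-0.3, 1.0, 9.2],
  [-0.3, 1.0, 9.2],
  [-0.3, 1.0, 9.2],
  [0, 0.1, 7.6],
  [0.2, -0.5, 5.8],
  [0.3, -0.8, 4.0],
  [0.2, -0.6, 2.1],
  [0.2, -0.4, 1.2],
  [0, 0, 0],
  [0, 0, 0],
  [0, 0, 0],
  [0, 0, 0],
  [0, 0, 0],
  [0, 0, 0],
  [0, 0, 0],
], grip=[1, 1, 1, 1, 1, 1, 1, 1, 1, 1, 1, 1, 1, 1, 1, 1, 1, 1, 1, 1], yaw=[0, 0, 0, 0, 0, 0, 0, 0, 0, 0, 0, 0, 0, 0, 0, 0, 0, 0, 0, 0])

```text
time: 15.78
position: [0.5002, -0.0454, 0.1072]
tcp_rot: [179.9, 0.5, 18.3]
ft_force: [-2.7, 0.6, 6.8]
opening: 0.099
```

```bash
python3 - <<'E'
from station import arm
from h import *
top(arm,'t8',(230,160,350,240),6)
E
```

```text
(no output)
```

View pics/t8.png

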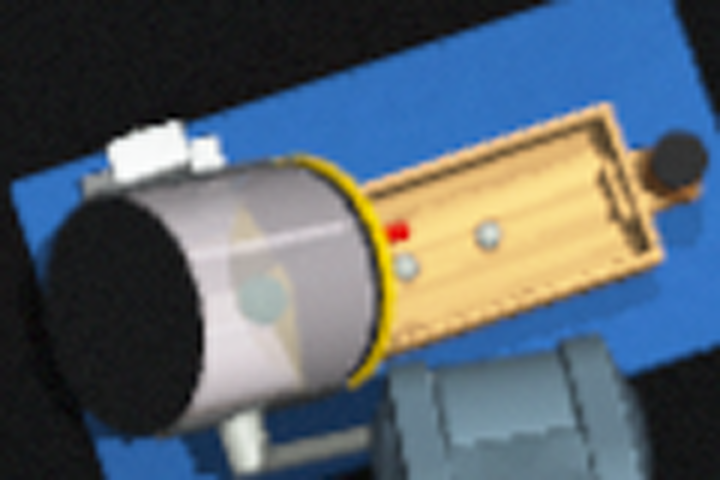

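Call:
send_rows([
  [0.1, -0.3, 1.0],
  [0.1, -0.6, 2.0],
  [0.2, -0.8, 3.9],
  [0.1, -0.5, 5.7],
  [-0.1, 0.1, 7.5],
  [-0.4, 1.0, 9.1],
  [-0.8, 2.3, 10.4],
  [-1.3, 3.8, 11.5],
  [-1.9, 5.4, 12.2],
  [-2.4, 7.2, 12.5],
  [-3.0, 9.0, 12.5],
  [-3.3, 9.8, 12.3],
  [-3.6, 10.7, 12.1],
  [-3.6, 10.8, 12.0],
  [-3.6, 10.8, 12.0],
  [-3.6, 10.8, 12.0],
], grip=[1, 1, 1, 1, 1, 1, 1, 1, 1, 1, 1, 1, 1, 1, 1, 1], yaw=[0, 0, 0, 0, 0, 0, 0, 0, 0, 0, 0, 0, 0, 0, 0, 0])

```text
time: 17.17
position: [0.4649, 0.0611, 0.2264]
tcp_rot: [179.8, 0.4, 18.2]
ft_force: [4.9, 0.5, -8.8]
opening: 0.099
```

```bash
python3 - <<'E'
from station import arm
from h import *
top(arm,'t9',(230,160,350,240),6)
im=arm.snapshot("side")[:,:,::-1]; cv2.imwrite('pics/s9.png',cv2.resize(im[170:290,220:340],None,fx=5,fy=5,interpolation=cv2.INTER_CUBIC))
E
```

```text
(no output)
```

View pics/t9.png

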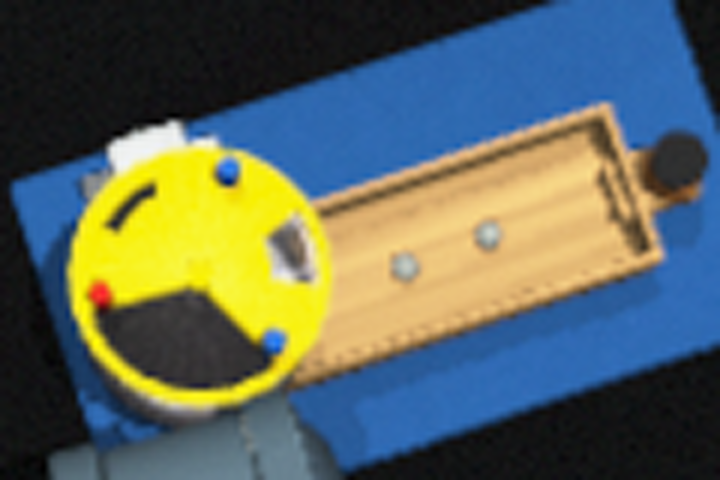

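View pics/s9.png

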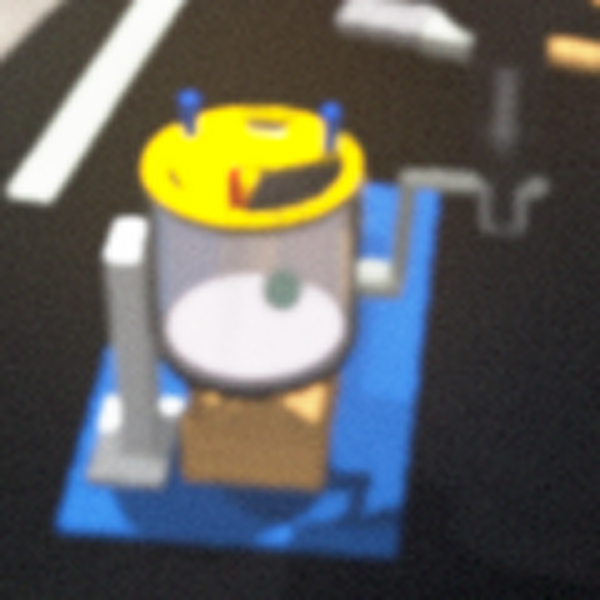

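Call:
send_rows([
  [0, 0, 0],
  [0, 0, 0],
  [0, 0, 0],
  [0, 0, 0],
  [0, 0, 4],
  [0, 0, 8],
  [0, 0, 10],
  [2, -4, 10],
  [4, -8, 10],
  [7, -11, 10],
  [10, -15, 10],
  [13, -19, 10],
  [14.8, -19.5, 10],
  [14.8, -19.5, 10],
  [14.8, -19.5, 6],
  [14.8, -19.5, 2],
  [14.8, -19.5, -2],
  [14.8, -19.5, -6],
  [14.8, -19.5, -10],
  [14.8, -19.5, -12.6],
], grip=[0.6, 0.3, 0.2, 0.2, 0.2, 0.2, 0.2, 0.5, 1, 1, 1, 1, 1, 1, 1, 1, 1, 1, 1, 1], yaw=[0, 0, 0, 0, 0, 0, 0, 0.1, 0.2, 0.3, 0.4, 0.5, 0.6, 0.65, 0.65, 0.65, 0.65, 0.65, 0.65, 0.65])

```text
time: 18.93
position: [0.6103, -0.1338, 0.0963]
tcp_rot: [-179.9, 0.6, 55.5]
ft_force: [0.2, 0.2, -0.2]
opening: -0.002
```

```bash
python3 - <<'E'
from station import arm
from h import *
im=arm.snapshot("wrist")[:,:,::-1]; cv2.imwrite("pics/w10.png",im)
E
```

```text
(no output)
```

View pics/w10.png

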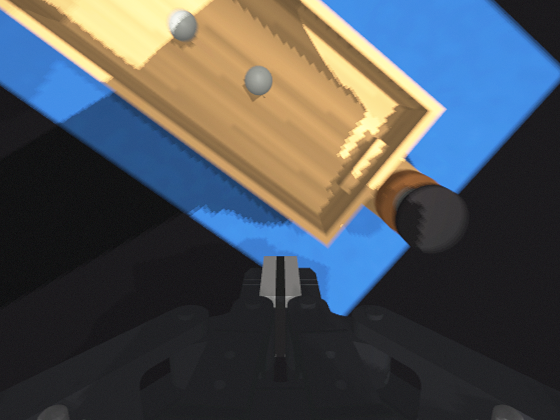

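```bash
python3 - <<'E'
from station import arm
from h import *
p=arm.camera_params("wrist")
Rm,_=cv2.Rodrigues(p['rvec']);c=-Rm.T@p['tvec']
o=np.array([.599,.077]);a=np.radians(18.3);R=np.array([[np.cos(a),-np.sin(a)],[np.sin(a),np.cos(a)]])
S=lambda X:np.r_[R.T@(X[:2]-o),X[2]]*1000
print('cam',S(c).round(),'axis',(Rm.T@[0,0,1]).round(3))
for uv in [(0,0),(180,25),(258,80),(559,0)]: print(uv,S(pix2w(p,uv,.023)).round())
E
```

```text
cam [  -4. -162.  210.] axis [-0.165 -0.223 -0.961]
(0, 0) [-45. -31.  23.]
(180, 25) [  -4. -103.   23.]
(258, 80) [  -2. -145.   23.]
(559, 0) [ 107. -233.   23.]
```

Call:
send_rows([
  [0, 0, 1],
  [0, 0, 1],
  [0, 0, 1],
  [0, 0, 1],
  [0, 0, 1],
  [0, 0, 1],
  [0, 0, 1],
  [-0.3, 1, 1],
  [-0.6, 2, 1],
  [-0.9, 3, 1],
  [-1.2, 4, 1],
  [-1.5, 5, 1],
  [-1.5, 5.8, 1],
  [-1.5, 5.8, 1],
  [-1.5, 5.8, 1],
  [-1.5, 5.8, 1],
], grip=[1, 1, 1, 1, 1, 1, 1, 1, 1, 1, 1, 1, 1, 1, 1, 1], yaw=[-0.1, -0.22, -0.34, -0.46, -0.58, -0.7, -0.82, -0.94, -1.06, -1.18, -1.3, -1.32, -1.32, -1.32, -1.32, -1.32])

```text
time: 20.32
position: [0.5923, -0.0761, 0.102]
tcp_rot: [-179.4, 0.7, -20.2]
ft_force: [-1.3, 1.2, -0.6]
opening: 0.0
```

```bash
python3 - <<'E'
from station import arm
from h import *
im=arm.snapshot("wrist")[:,:,::-1]; cv2.imwrite("pics/w11.png",im)
E
```

```text
(no output)
```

View pics/w11.png

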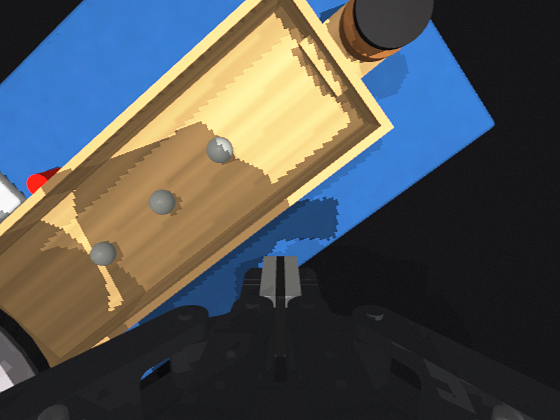

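All three balls are in the tray, at (103,253), (162,202) and (220,150). I'll retreat now and run the final checks.

Call:
send_rows([
  [0, 0, 3],
  [0, 0, 7],
  [0, 0, 11],
  [0, 0, 15],
  [0, 0, 19],
  [0, 0, 23],
  [-3, -3, 25],
  [-6, -6, 25],
  [-9, -9, 25],
  [-11, -12, 25],
  [-12, -15, 25],
  [-12, -18, 25],
  [-12, -18, 25],
  [-12, -18, 25],
  [-12, -18, 25],
], grip=[1, 1, 1, 1, 1, 1, 1, 1, 1, 1, 1, 1, 1, 1, 1], yaw=[0, 0, 0, 0, 0, 0, 0, 0, 0, 0, 0, 0, 0, 0, 0])

```text
time: 21.62
position: [0.4721, -0.2565, 0.3517]
tcp_rot: [-179.4, 0.7, -20.3]
ft_force: [1.1, 0.7, -0.3]
opening: -0.002
```

```bash
python3 - <<'E'
from station import arm
from h import *
top(arm,'t12'); im=arm.snapshot("top")[:,:,::-1]; cv2.imwrite('pics/tf.png',im)
im=arm.snapshot("side")[:,:,::-1]; cv2.imwrite('pics/s12.png',cv2.resize(im[170:290,220:340],None,fx=5,fy=5,interpolation=cv2.INTER_CUBIC))
E
```

```text
(no output)
```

View pics/t12.png

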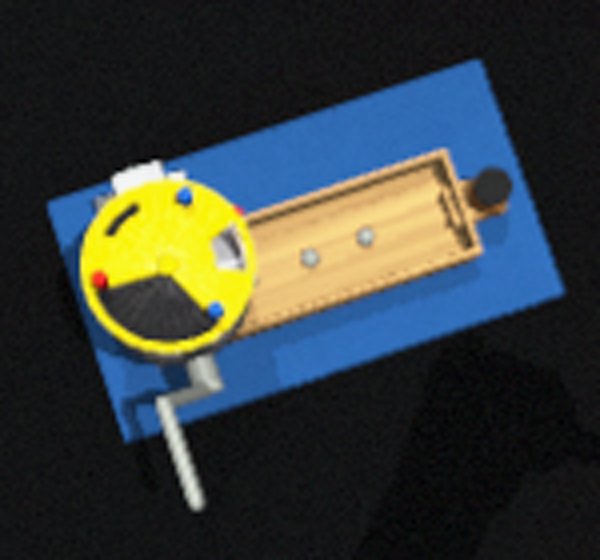

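View pics/s12.png

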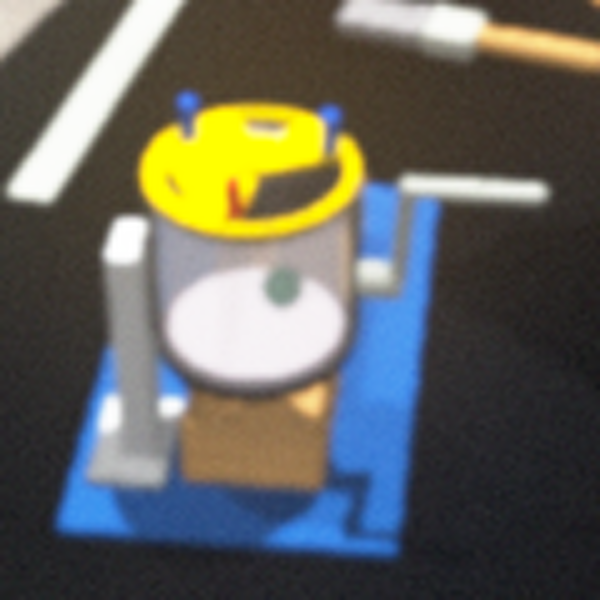

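View pics/tf.png

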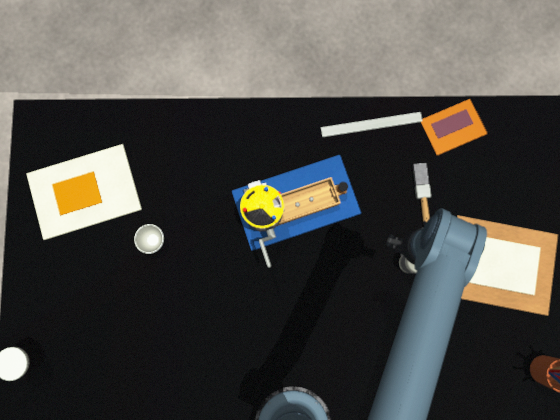

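```bash
python3 -c "
from station import arm
print(arm.sign_off())"
```

```text
the job is handed in; nothing more can be done
None
```

I handed the job in at about 21.8 s of the 72 s allowed. All three steel balls are in the tray and the green marble is still in the canister. The hand-in itself gave no verdict.

**What I did:** I pushed the tray against its stop, where the push force rose to about 12 N. I turned the cap by its red lug until the middle opening was over the outlet. Then I tipped the canister by its bar to about 2.3 rad, rocked it once, brought it back upright and let go.

**Last checks:**
- **Balls:** After the first tip and after the rock, the top camera showed only two balls in the tray. The third was hidden under the canister, and a low wrist-camera view then showed all three. The side camera shows the canister floor empty except for the marble.
- **Canister:** The bar is back at the same pixels as at the start, so it is upright.
- **Tray:** It measured within about 0.01 rad of home.
- **Cap:** It overshot slightly, to about -0.06 rad, which is inside the 0.15 limit. I left it there.
- **Bystanders:** The pot and brush look unmoved. The arm partly covered the glue bottle in the final picture, but the fingertips stayed well above it.

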